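# Pack the jig fence with the right spacer and hold the test tile flush

### The arm

A 6-joint arm with a two-finger parallel gripper is mounted at the origin on a cart in front of the work surface, level with it; the furniture and walls round the work are solid. World frame = base frame: x ahead of the robot, y to its left, z up, the work surface at z = 0. Lengths are in mm, angles in degrees, forces in N, time in s.
With the tool pointing down it reaches from about 350 to 850 mm from the base axis. Payload 8.1 kg.
Tool frame: the origin (TCP) lies midway between the tips of the shut fingers; the grasp point (between the pads) lies 19 mm behind it; z points along the fingers, y is the line along which they close (so a half turn about z gives the same grasp; the last joint's range is limited). The gripper opens to 85 mm and grips with 20 to 120 N. Pads are 22 mm wide; open, the fingers measure 114 mm over their backs; the gripper's body (76 mm by 85 mm) begins 54 mm behind the grasp point. The pads swing forward as they close: fully open they stand 13 mm farther back than shut.
Start: joints at [63.232, 7.471, 85.268, -0, 87.261, -4.893], TCP at [223.534, 556.81, 194.592] pointing down, gripper open.
Joint ranges: [-169.43, 169.43], [-51.17, 129.36], [1.28, 143.12], [-76.62, 256.62], [0, 156.53], [-152.29, 152.29]. Speed limits (degrees/s): [136.94, 136.94, 159.86, 180, 180, 180].

### API

Orientations are given as [roll, pitch, yaw] about the fixed x, y, z axes, in that order (R = Rz(yaw) Ry(pitch) Rx(roll)).
In Python, from bench import sense, snapshot, order, finder gives the robot as it stands.
- The arm moves only by the tool send_rows, never from a script. Its argument "steps" is a list of rows, each a list of 2 entries, a list of its own where there are three numbers: the shift along the world's x, y, z in units of 30 mm (1.0 is 30 mm), then the turn, a rotation vector about the world's x, y, z in rad. In form: [[[dx, dy, dz], [wx, wy, wz]], ...]. A call has 1 to 10 rows; each row is the pose to reach, as a shift and turn from the pose commanded when the call began; what a row does not reach only later rows make up. A row lasts 1/8 s, in which the tool goes at most 62.5 mm and 10.7 degrees, less where a joint would pass 70% of its speed; a pose out of reach is approached as far as the arm can. A call with a gripper value outside its range is refused whole. "fingers" is the closure, from 0 (fully open) to 1 (shut), set as the call begins (left out, the last holds). The fingers move at their own pace and stop on an object; "squeeze" is the grip in N (left out, the last holds). Time passes only in rows, so rows that repeat a pose let the fingers close. It gives the time, the measured TCP pose, the force, the opening and the grip force at its end, in the units of the state.
- sense(): the state, without advancing time (a new reading comes with each control period).
- snapshot(name): name is "side" or "top" or "wrist"; returns a dict with "img" (480x640x3 uint8, red, green, blue), "K" (3x3 intrinsics, pixels), "pose" (4x4, takes a point from camera to world coordinates). Camera axes: x right, y up, looking along -z (the intrinsics and any distortion apply to the point x, -y, -z); pixel columns grow to the right and rows downward; lengths in mm; the calibration is good to about 2 mm. A picture is of the moment at which its call begins. There is no depth.
- order.hand_in(): hands the job in; it is judged then, once.
Trained networks look in the newest picture that a camera, given by its name, has taken for a name from the list of things; names that differ only in an ending like _2 or _b are one class to them, and where a whole thing is asked for, a point or a joint stands for the part that bears it (a point fixed in the world has none). Each returns a list of dicts, best first, with "confidence" (0 to 1); they miss things now and then, are a little off and sometimes report something else, mostly with a low value. They report only what shows in the picture. A call takes as long as a camera call.
- finder.find_in(label, camera): "box" ([left, top, width, height] as shares, 0 to 1, of the picture: columns of its width, rows of its height, round what is visible of it).
- finder.trace(label, camera): "mask" (480x640 bool, what is visible of it) and "box" ([left, top, width, height] as shares, 0 to 1, of the picture: columns of its width, rows of its height, round what is visible of it).
- finder.pinpoint(label, camera): "at" ([column, row] as shares, 0 to 1, of the picture: columns of its width, rows of its height: a listed point, or the origin of a listed thing).
The state is a dict: "time": time; "joint_pos": joint angles; "qd": joint speeds; "joint_efforts": joint torques, N m; "tool_pos": TCP position; "tcp_rot": TCP orientation; "ft_force": force on the tool from outside, world axes, zero at the start; "wrist_torque": the same for the moment, N m; "finger_gap": finger opening in mm; "grip_force": force on a finger pad.
Only numpy, scipy, OpenCV 4.12 (cv2) and the standard library are available. Lean on these libraries where they do the work, as an engineer would, in place of code of your own. Each camera call takes 0.05 s, during which the arm holds its last target. There are 200 camera calls.

### The job

Of the three look-alike steel spacer blocks, take the 15 mm thick one, stand it upright in the gap between the white ceramic tile and the jig's fence, wholly on the side of the dark pad where the gap is wide enough (not forced in at the blue stop), and let go of it. Then push the tile from the robot's side until it sits square and flush against both the blue stop and the spacer, and finish while still pressing it there, gently, so that it can be clamped. Leave the other two blocks standing where they are.

Things in the scene. Friction and masses are not known exactly. Their poses are not given: they have to be found in the camera images.
- jig: Grey-painted bonding jig fixed to the worktop: base plate 170 (x) x 200 (y) mm whose top is 10 mm above the worktop, with a fence bar along its far (+x) edge, from x = 66 to 80 mm, top 30 mm above the worktop. Origin at the centre of the underside; x points away from the robot square to the fence, y along the fence.
- stop: Blue stop bolted to the near face of the fence bar on one half (left or right), 50 mm wide along y, 21 mm thick, so its near face is 15 mm nearer to the robot than the pad's; top 29 mm above the worktop. Axes as the jig's. Origin on its back face (against the bar), at its underside, mid-width: its near face is at x = -21 mm.
- pad: Dark steel pad bolted to the fence bar on the other half, 50 mm wide along y, 6 mm thick; top 29 mm above the worktop. Axes as the jig's. Origin on its back face, at its underside, mid-width: its near face is at x = -6 mm. The 15 mm spacer goes upright on the base plate between this face and the tile, its thickness across the gap; the gap here is 21 to 28 mm at the start.
- test_tile: Loose white ceramic tile, 90 (x) x 150 (y) x 12 (z) mm, about 0.25 kg, lying flat on the jig's base plate with its long far edge roughly facing the fence, 6 to 13 mm short of the blue stop; friction on the base plate is 1 to 4 N, so about 10 N at the middle of its near edge seats and holds it; over 40 N is too much. Origin at the centre of its underside; x toward the fence.
- tile_center (a point): Centre of the tile (6 mm above its underside); its near edge, where it is pushed, is 45 mm to -x and its far edge 45 mm to +x in the tile's axes.
- block15_center (a point): Bright steel spacer block, 15 mm thick (its own x), 40 mm wide (its own y), 65 mm tall (z), 0.112 kg, standing loose and upright on the worktop; same shape and finish as the other two spacers, only the thickness differs (10, 15, 20 mm). Point at its centre, half-way up.
- block10_center (a point): Bright steel spacer block, 10 mm thick (its own x), 40 mm wide (its own y), 65 mm tall (z), 0.075 kg, standing loose and upright on the worktop; same shape and finish as the other two spacers, only the thickness differs (10, 15, 20 mm). Point at its centre, half-way up.
- block20_center (a point): Bright steel spacer block, 20 mm thick (its own x), 40 mm wide (its own y), 65 mm tall (z), 0.15 kg, standing loose and upright on the worktop; same shape and finish as the other two spacers, only the thickness differs (10, 15, 20 mm). Point at its centre, half-way up.
- block15: The 15 mm spacer as a body; origin at the centre of its underside.

How it is judged (in metres and radians):
On the way:
1. the 15 mm spacer stands upright on the base plate in the gap in front of the dark pad, and has been let go (y of block15_center in the frame of pad between -0.02 and 0.02 m and z of block15_center in the frame of jig between 0.038 and 0.0465 m and angle between block15_center's own z axis and vertical below 0.12 rad and contact force between the fingers and block15 below 0.05 N and x of block15_center in the frame of pad between -0.03 and -0.011 m), for 0.2 s.
At the end, for the whole second after the job is handed in: 15 mm spacer upright on the base plate, mid within 20 mm of the pad's, flat to it within 2.5 mm, untouched by the fingers; tile flat, square within 0.02 rad, within 3 mm of flush, pressed by the fingers (over 1.5 N) and borne by stop or spacer (over 0.5 N) (y of block15_center in the frame of pad between -0.02 and 0.02 m and z of block15_center in the frame of jig between 0.038 and 0.0465 m and angle between block15_center's own z axis and vertical below 0.12 rad and contact force between the fingers and block15 below 0.05 N and x of block15_center in the frame of pad between -0.0165 and -0.0115 m and angle between the x axis of block15 and the x axis of jig, either way round below 0.06 rad and x of tile_center in the frame of jig between -0.003 and 0.003 m and z of tile_center in the frame of jig between 0.013 and 0.019 m and angle between the x axis of test_tile and the x axis of jig, either way round below 0.02 rad and angle between the z axis of test_tile and the z axis of jig, either way round below 0.04 rad and contact force between the fingers and test_tile above 1.5 N and (contact force between test_tile and block15 above 0.5 N or contact force between test_tile and stop above 0.5 N) and linear speed of test_tile below 0.01 m/s); the arm keeps its last pose, push and grip.
It fails at once if the 10 mm block is moved by more than 20 mm or knocked over (distance of block10_center from where it was at the start of the episode above 0.02 m or angle between block10_center's own z axis and vertical above 0.5 rad).
It fails at once if the 20 mm block is moved by more than 20 mm or knocked over (distance of block20_center from where it was at the start of the episode above 0.02 m or angle between block20_center's own z axis and vertical above 0.5 rad).
It fails at once if the spacer is forced into the stop, the tile or the jig with more than 40 N (contact force between block15 and stop above 40 N or contact force between block15 and test_tile above 40 N or contact force between block15 and jig above 40 N).
It fails at once if the tile is pushed with more than 40 N (contact force between the fingers and test_tile above 40 N).
It also fails if it takes over 54 s, if anything falls off the work surface, if the arm or the gripper's body presses on something with over 40 N, if the wrist force passes 120 N, or if a joint passes its speed limit or range.

## Working session

There is one attempt and no reset: what is moved stays moved. The work goes in short steps, Python scripts to look and compute and a tool call to move; the robot and the scene stay as the last step left them, time stands still between calls to the robot, and variables do not carry over. Pictures are saved under pics/ and viewed, at most 10 in all, crops included, and the job is handed in when it is done.

Besides the shell and the picture viewer there is one more tool, called by a JSON object that holds its "fn" and its "kwargs", one argument or row to a line. send_rows: Moves the arm, as the interface text tells. Its arguments: {"type":"object","properties":{"steps":{"type":"array"},"fingers":{"type":"number"},"squeeze":{"type":"number"}},"required":["steps"]}

```bash
mkdir -p pics; ls; cat > h.py <<'E'
import numpy as np, cv2
from bench import sense, snapshot, order, finder
def proj(s,P):
    T=np.array(s["pose"]);P=np.atleast_2d(P);c=(P-T[:3,3])@T[:3,:3]
    K=np.array(s["K"]);q=np.c_[c[:,0],-c[:,1],-c[:,2]]@K.T
    return q[:,:2]/q[:,2:]
def ray(s,uv):
    T=np.array(s["pose"]);d=np.linalg.inv(np.array(s["K"]))@np.array([uv[0],uv[1],1.])
    d=T[:3,:3]@np.array([d[0],-d[1],-d[2]]);return T[:3,3],d/np.linalg.norm(d)
def onz(s,uv,z):
    o,d=ray(s,uv);return o+d*(z-o[2])/d[2]
def tri(rs):
    A=0;b=0
    for o,d in rs:
        M=np.eye(3)-np.outer(d,d);A=A+M;b=b+M@o
    p=np.linalg.solve(A,b);return p,[np.linalg.norm((np.eye(3)-np.outer(d,d))@(p-o)) for o,d in rs]
E
python3 - <<'E'
from h import *
S={}
for c in("top","side"):
    s=S[c]=snapshot(c);cv2.imwrite(f"pics/{c}0.png",s["img"][:,:,::-1])
    if "dist" in s or len(s)>3: print(s.keys())
    print(c,np.round(s["pose"],3).tolist(),np.round(s["K"],1).tolist())
    for n in("jig","stop","pad","test_tile","tile_center","block15_center","block10_center","block20_center"):
        r=finder.pinpoint(n,c)
        print(n,[(round(q["confidence"],2),np.round(np.array(q["at"])*[640,480],1).tolist()) for q in r[:4]])
        r=finder.find_in(n,c)
        print('   ',[(round(q["confidence"],2),np.round(np.array(q["box"])*[640,480,640,480],0).tolist()) for q in r[:4]])
print(sense())
E
```

```text
pics
top [[-0.023, 0.985, -0.169, 349.444], [-0.999, -0.017, 0.034, 44.017], [0.031, 0.169, 0.985, 1038.709], [0.0, 0.0, 0.0, 1.0]] [[575.1, 0.0, 321.9], [0.0, 575.1, 242.8], [0.0, 0.0, 1.0]]
jig []
    [(0.47, [367.0, 214.0, 86.0, 62.0])]
stop [(0.9, [439.8, 206.8])]
    [(0.9, [428.0, 203.0, 26.0, 15.0]), (0.54, [213.0, 281.0, 28.0, 16.0])]
pad [(0.59, [384.7, 201.9])]
    [(0.64, [373.0, 199.0, 26.0, 6.0])]
test_tile [(0.77, [414.3, 245.0])]
    [(0.7, [371.0, 215.0, 87.0, 61.0])]
tile_center [(0.75, [409.8, 244.8])]
    [(0.94, [367.0, 215.0, 84.0, 60.0]), (0.71, [166.0, 253.0, 28.0, 16.0])]
block15_center [(0.64, [230.0, 292.0])]
    [(0.68, [216.0, 280.0, 22.0, 16.0])]
block10_center [(0.16, [283.0, 284.2])]
    [(0.74, [165.0, 249.0, 28.0, 19.0])]
block20_center [(0.77, [284.4, 285.7])]
    [(0.54, [273.0, 278.0, 25.0, 19.0]), (0.46, [162.0, 251.0, 32.0, 18.0])]
side [[0.513, 0.584, -0.629, -6.941], [-0.858, 0.353, -0.373, -292.858], [0.004, 0.731, 0.683, 619.659], [0.0, 0.0, 0.0, 1.0]] [[525.0, 0.0, 323.6], [0.0, 525.0, 244.2], [0.0, 0.0, 1.0]]
jig []
    [(0.93, [341.0, 236.
[... 696 characters left out ...]
: 1.7, 'joint_pos': array([ 6.32320675e+01,  7.47097783e+00,  8.52670259e+01, -2.23309353e-04,
        8.72599528e+01, -4.89301893e+00]), 'qd': array([-8.74391233e-05,  1.19899895e-02,  6.77146473e-04,  5.71348812e-02,
       -3.83364848e-02, -6.01671055e-02]), 'joint_efforts': array([ 6.54594824e-04, -5.69298112e+01, -5.00849533e+01, -9.93607637e-05,
        9.95250703e-04, -6.04845445e-05]), 'tool_pos': array([223.53834144, 556.82564892, 194.60161581]), 'tcp_rot': array([1.79997983e+02, 3.96544955e-04, 1.58125097e+02]), 'ft_force': array([-0.38386155, -0.73636561, -0.27863273]), 'wrist_torque': array([0.01585765, 0.00467385, 0.03445267]), 'grip_force': 0.0, 'finger_gap': 85.16250750370268}
```

View pictures.

```bash
python3 - <<'E'
import cv2
a=cv2.imread("pics/top0.png")[185:310,150:470]; cv2.imwrite("pics/a.png",cv2.resize(a,None,fx=2.5,fy=2.5,interpolation=cv2.INTER_CUBIC))
a=cv2.imread("pics/side0.png")[180:390,180:520]; cv2.imwrite("pics/b.png",cv2.resize(a,None,fx=2.35,fy=2.35,interpolation=cv2.INTER_CUBIC))
E
```

```text
(no output)
```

View pics/a.png

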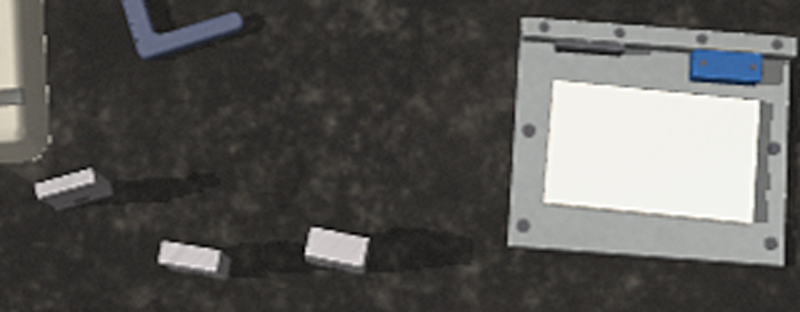

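View pics/b.png

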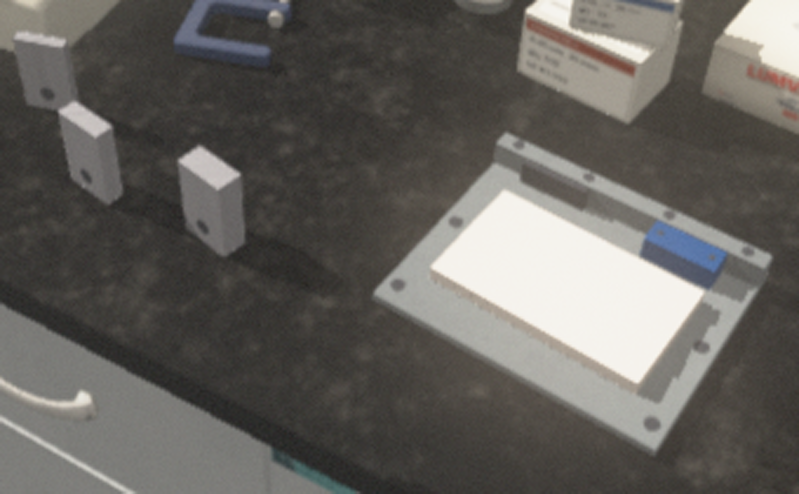

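```bash
python3 - <<'E'
from h import *
t=snapshot("top");d=snapshot("side");w=snapshot("wrist")
cv2.imwrite("pics/w0.png",w["img"][:,:,::-1])
for n,a,b in [("b15",(230,292),(215.4,248.5)),("b20",(284.4,285.7),(268.6,270.2)),("stop",(439.8,206.8),(473.2,286.7)),("pad",(384.7,201.9),(415.2,262.9)),("tile",(409.8,244.8),(420.8,297.1))]:
    p,e=tri([ray(t,a),ray(d,b)]);print(n,p.round(1),np.round(e,1))
# mask-based block top faces
def mr(n,c):
    m=finder.trace(n,c)[0]["mask"];return m
c=np.array
tc=lambda x,y:(x/2.5+150,y/2.5+185)
for n,q in [("b15top",[(162,240),(224,248),(222,272),(158,262)]),("b20top",[(310,227),(370,237),(366,267),(306,258)]),("b10top",[(36,182),(94,168),(96,183),(36,198)])]:
    P=c([onz(t,tc(*u),65) for u in q]);print(n,P.mean(0).round(1),P[:,:2].round(1).tolist())
for n,q,z in [("jigbarTop",[(522,17),(798,38)],30),("base",[(508,246),(784,266)],10),("tile",[(554,80),(762,100),(754,223),(544,203)],22),("stopnear",[(692,76),(760,83)],14),("stoptopnear",[(692,76),(760,83)],29)]:
    P=c([onz(t,tc(*u),z) for u in q]);print(n,P[:,:2].round(1).tolist())
print(w["pose"],w["K"])
T=c(w["pose"]);s=sense();from scipy.spatial.transform import Rotation as R
Rt=R.from_euler("xyz",s["tcp_rot"],degrees=True).as_matrix();print("cam in tool",(Rt.T@(T[:3,3]-s["tool_pos"])).round(1),(Rt.T@T[:3,:3]).round(3).tolist())
E
```

```text
b15 [436.4 172.4  31.2] [1.7 1.7]
b20 [447.4  77.   21.5] [0.4 0.4]
stop [ 588.6 -211.    13.2] [0.5 0.5]
pad [ 601.4 -110.     2.7] [0.6 0.6]
tile [ 517.6 -150.9   22.5] [1.4 1.4]
b15top [442.8 172.7  65. ] [[453.7, 192.6], [447.5, 150.9], [431.3, 152.2], [438.9, 195.1]]
b20top [446.5  73.9  65. ] [[460.6, 92.7], [453.0, 52.1], [432.7, 55.2], [439.6, 95.6]]
b10top [494.  258.1  65. ] [[494.9, 278.0], [503.8, 239.0], [493.4, 237.5], [483.9, 277.7]]
jigbarTop [[614.5, -60.1], [595.9, -260.8]]
base [[450.4, -46.4], [432.0, -245.4]]
tile [[569.2, -82.7], [552.0, -233.8], [462.3, -222.4], [479.5, -72.1]]
stopnear [[572.3, -185.3], [566.3, -235.3]]
stoptopnear [[569.1, -182.0], [563.1, -231.2]]
[[ 3.73593643e-01 -8.88260807e-01 -2.67246194e-01  1.56448618e+02]
 [ 9.27592464e-01  3.57785116e-01  1.07526887e-01  5.84583681e+02]
 [ 1.04791591e-04 -2.88066917e-01  9.57610276e-01  3.73286185e+02]
 [ 0.00000000e+00  0.00000000e+00  0.00000000e+00  1.00000000e+00]] [[404.53585511   0.         322.08957777]
 [  0.         404.53585511 242.2149747 ]
 [  0.           0.           1.        ]]
cam in tool [  72.6    0.8 -178.7] [[-0.001, 0.958, 0.288], [1.0, 0.001, 0.0], [-0.0, 0.288, -0.958]]
```

The top view (a.png) shows the three blocks. By top-face width, the 10 mm block is at crop (65,183), the 15 mm at (192,256) and the 20 mm at (338,247), all agreeing with the finder. The side view (b.png) shows the stop at crop (683,252) and the pad at (553,185), so the wide half of the gap is on the +y side. Next I move above the 15 mm block.

{"fn": "send_rows", "kwargs": {
  "steps": [
    [[7.28, -12.81, -1.0], [0, 0, -1.35]],
    [[7.28, -12.81, -1.0], [0, 0, -1.35]],
    [[7.28, -12.81, -1.0], [0, 0, -1.35]],
    [[7.28, -12.81, -1.0], [0, 0, -1.35]],
    [[7.28, -12.81, -1.0], [0, 0, -1.35]],
    [[7.28, -12.81, -1.0], [0, 0, -1.35]],
    [[7.28, -12.81, -1.0], [0, 0, -1.35]],
    [[7.28, -12.81, -1.0], [0, 0, -1.35]],
    [[7.28, -12.81, -1.0], [0, 0, -1.35]],
    [[7.28, -12.81, -1.0], [0, 0, -1.35]]
  ],
  "fingers": 0
}}

```text
time: 3.1
tool_pos: [441.4, 173.8, 164.7]
tcp_rot: [-180.0, -0.0, 81.0]
ft_force: [0.4, -0.6, -0.0]
finger_gap: 85.5
grip_force: 0.0
```

```bash
python3 - <<'E'
from h import *
w=snapshot("wrist");cv2.imwrite("pics/w1.png",w["img"][:,:,::-1])
s=sense();print(s["time"],s["tool_pos"],s["tcp_rot"],s["joint_pos"])
for n in("block15_center","block20_center","block10_center"):
    print(n,[(round(q["confidence"],2),np.round(np.array(q["at"])*[640,480],1).tolist(),onz(w,np.array(q["at"])*[640,480],32.5).round(1).tolist()) for q in finder.pinpoint(n,"wrist")[:4]])
im=w["img"][:,:,::-1].copy()
a=np.radians(-9.2);Rz=np.array([[np.cos(a),-np.sin(a)],[np.sin(a),np.cos(a)]])
for z in(65,0):
    q=np.array([[7.5,20],[7.5,-20],[-7.5,-20],[-7.5,20]])@Rz.T+[442.5,172.6]
    cv2.polylines(im,[proj(w,np.c_[q,[z]*4]).round().astype(int)],True,(0,0,255) if z else (0,255,0),1)
cv2.imwrite("pics/w1o.png",im)
E
```

```text
3.15 [441.3783763  173.92098275 164.70273657] [-1.79997966e+02 -2.01325247e-02  8.09706681e+01] [ 1.52944711e+01 -1.14908498e+01  1.06911144e+02  1.92695619e-02
  8.45732669e+01  2.43219813e+01]
block15_center []
block20_center [(0.6, [346.7, 325.0], [448.2, 78.1, 32.5])]
block10_center [(0.83, [375.5, 91.4], [495.2, 260.6, 32.5])]
```

View pics/w1o.png

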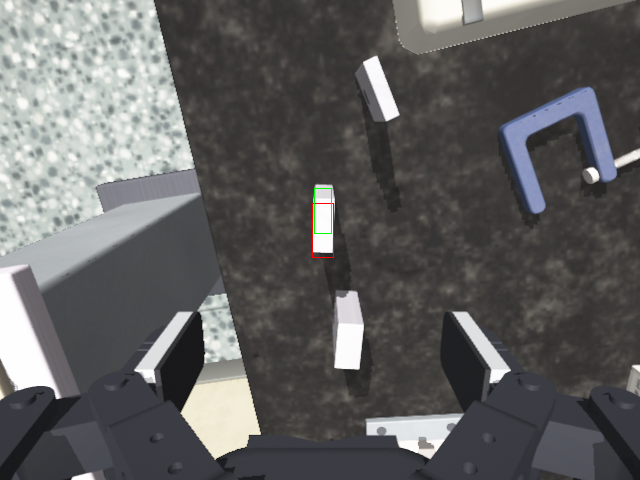

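The middle block matches the projected 15 mm outline to about 4 px (+2 mm in y), with its top face at columns 313–333. I descend on it and grip it.

{"fn": "send_rows", "kwargs": {
  "steps": [
    [[0, 0.067, -1.2], [0, 0, 0]],
    [[0, 0.067, -2.4], [0, 0, 0]],
    [[0, 0.067, -3.4], [0, 0, 0]],
    [[0, 0.067, -4.1], [0, 0, 0]],
    [[0, 0.067, -4.49], [0, 0, 0]],
    [[0, 0.067, -4.49], [0, 0, 0]]
  ]
}}

```text
time: 4.05
tool_pos: [441.2, 174.7, 29.4]
tcp_rot: [-179.9, 0.0, 80.8]
ft_force: [0.4, 0.4, 0.1]
finger_gap: 85.3
grip_force: 0.0
```

{"fn": "send_rows", "kwargs": {
  "steps": [
    [[0, 0, 0], [0, 0, 0]],
    [[0, 0, 0], [0, 0, 0]],
    [[0, 0, 0], [0, 0, 0]],
    [[0, 0, 0], [0, 0, 0]],
    [[0, 0, 0], [0, 0, 0]],
    [[0, 0, 0], [0, 0, 0]],
    [[0, 0, 0], [0, 0, 0]],
    [[0, 0, 0], [0, 0, 0]]
  ],
  "fingers": 1,
  "squeeze": 50
}}

```text
time: 5.05
tool_pos: [441.9, 174.5, 29.9]
tcp_rot: [-180.0, 0.0, 80.8]
ft_force: [0.5, 0.6, 0.4]
finger_gap: -0.3
grip_force: 0.0
```

```bash
python3 - <<'E'
from h import *
w=snapshot("wrist");d=snapshot("side");s=sense();print(s["finger_gap"],s["grip_force"])
a=cv2.resize(w["img"],(400,300));b=cv2.resize(d["img"][130:360,100:400],(390,300))
cv2.imwrite("pics/c.png",np.hstack([a,b])[:,:,::-1])
E
```

```text
0.3740589878737204 0.0
```

View pics/c.png

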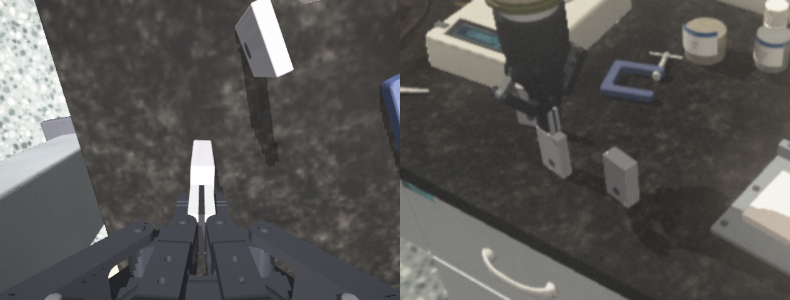

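The wrist half (left) has the block at (203,180) with fingers near it. It is unclear whether they hold it, so I take a closer crop.

```bash
python3 - <<'E'
from h import *
w=snapshot("wrist")
im=w["img"][:,:,::-1].copy()
a=np.radians(-9.2);Rz=np.array([[np.cos(a),-np.sin(a)],[np.sin(a),np.cos(a)]])
o=im.copy()
for z in(65,0):
    q=np.array([[7.5,20],[7.5,-20],[-7.5,-20],[-7.5,20]])@Rz.T+[442.,174.5]
    cv2.polylines(o,[proj(w,np.c_[q,[z]*4]).round().astype(int)],True,(0,0,255) if z else (0,255,0),1)
f=lambda i:cv2.resize(i[200:440,230:430],None,fx=2,fy=2,interpolation=cv2.INTER_CUBIC)
cv2.imwrite("pics/e.png",np.hstack([f(im),f(o)]))
print(proj(w,[[442,174.5,30]]),np.linalg.inv(w["pose"])[:3]@np.array([442,174.5,30,1]))
E
```

```text
[[320.42038849 283.0836821 ]] [  -0.79359435  -19.43049591 -192.33131606]
```

View pics/e.png

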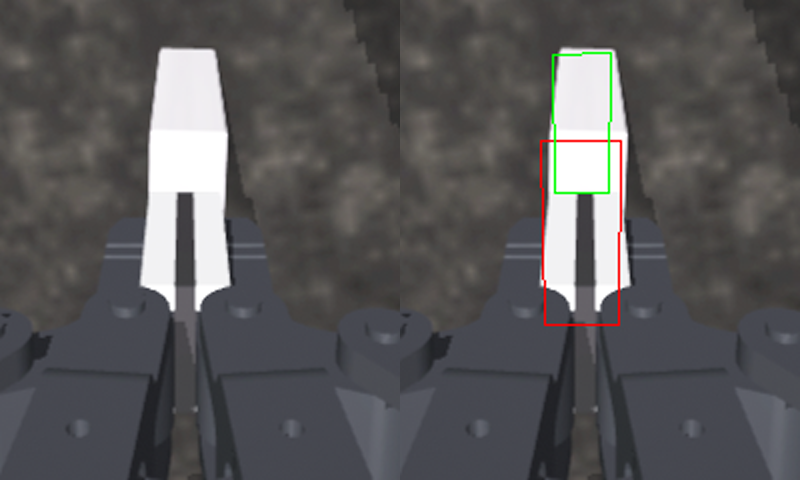

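{"fn": "send_rows", "kwargs": {
  "steps": [
    [[0, 0, 0.2], [0, 0, 0]],
    [[0, 0, 0.4], [0, 0, 0]],
    [[0, 0, 0.6], [0, 0, 0]],
    [[0, 0, 0.8], [0, 0, 0]],
    [[0, 0, 0.8], [0, 0, 0]],
    [[0, 0, 0.8], [0, 0, 0]]
  ]
}}

```text
time: 5.95
tool_pos: [441.9, 174.5, 53.8]
tcp_rot: [-180.0, 0.0, 80.8]
ft_force: [-0.1, -0.4, -0.8]
finger_gap: 0.2
grip_force: 0.0
```

```bash
python3 - <<'E'
from h import *
w=snapshot("wrist");d=snapshot("side");s=sense();print(s["finger_gap"],s["grip_force"],s["tool_pos"],s["ft_force"])
for n in ("block15_center",):
  for c in("side","top"):
    if c=="top":snapshot("top")
    print(c,[(round(q["confidence"],2),np.round(np.array(q["box"])*[640,480,640,480],1).tolist()) for q in finder.find_in(n,c)[:2]])
f=lambda i,k:cv2.resize(i,None,fx=k,fy=k,interpolation=cv2.INTER_CUBIC)
cv2.imwrite("pics/f.png",np.hstack([f(w["img"][200:440,230:430],2),f(d["img"][190:290,160:240],4.8)[:480,:384]])[:,:,::-1])
E
```

```text
-0.293481100872321 0.0 [441.6683274  174.43680931  53.57221753] [ 0.13971691 -0.60096105 -0.02812347]
side [(0.74, [205.4, 225.7, 27.1, 39.3])]
top []
```

View pics/f.png

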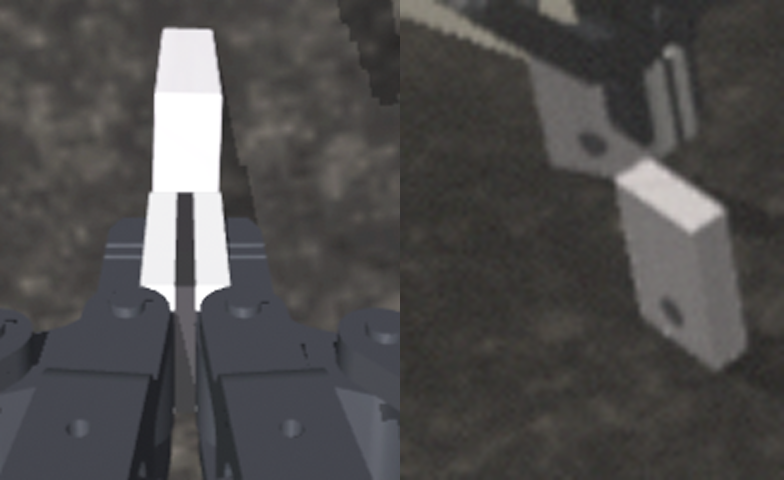

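```bash
python3 - <<'E'
from h import *
from scipy.spatial.transform import Rotation as R
w=snapshot("wrist");d=snapshot("side");s=sense()
M=R.from_euler("xyz",s["tcp_rot"],degrees=True).as_matrix()
for zt in(0,-10,-20,-30,-40,-50,-60):
    p=[s["tool_pos"]+M@np.array([x,0,zt]) for x in(11,0)]
    print(zt,proj(w,p).round(0).tolist(),proj(d,p).round(0).tolist())
T=np.array(w["pose"]);print((M.T@(T[:3,3]-s["tool_pos"])).round(1))
p,e=tri([ray(d,(218,219)),ray(w,(322,296))]);print(p,e)
E
```

```text
0 [[320.0, 261.0], [320.0, 283.0]] [[211.0, 233.0], [216.0, 236.0]]
-10 [[320.0, 269.0], [320.0, 292.0]] [[210.0, 228.0], [215.0, 231.0]]
-20 [[320.0, 277.0], [320.0, 301.0]] [[209.0, 223.0], [214.0, 226.0]]
-30 [[320.0, 286.0], [320.0, 312.0]] [[208.0, 219.0], [213.0, 221.0]]
-40 [[320.0, 297.0], [320.0, 323.0]] [[208.0, 214.0], [212.0, 217.0]]
-50 [[320.0, 309.0], [320.0, 337.0]] [[207.0, 209.0], [211.0, 212.0]]
-60 [[320.0, 323.0], [320.0, 352.0]] [[206.0, 204.0], [210.0, 207.0]]
[  74.     1.  -178.6]
[447.71092284 176.34782658  80.92294634] [np.float64(5.371619190343105), np.float64(5.371619190343008)]
```

The fingertips show in two cameras (wrist (322,296), side (217,220)) about 39 mm behind the reported TCP, which explains why the fingers shut just above the block. I treat the tips as TCP z + 39 mm and regrasp lower, watching the force.

{"fn": "send_rows", "kwargs": {
  "steps": [
    [[0, 0, 0], [0, 0, 0]],
    [[0, 0, 0], [0, 0, 0]],
    [[0, 0, 0], [0, 0, 0]],
    [[0, 0, 0], [0, 0, 0]],
    [[0, 0, 0], [0, 0, 0]],
    [[0, 0, 0], [0, 0, 0]],
    [[0, 0, -0.4], [0, 0, 0]],
    [[0, 0, -0.8], [0, 0, 0]],
    [[0, 0, -0.8], [0, 0, 0]]
  ],
  "fingers": 0
}}

```text
time: 7.42
tool_pos: [440.3, 174.1, 27.9]
tcp_rot: [-179.8, 0.1, 80.8]
ft_force: [-1.1, 1.2, -0.1]
finger_gap: 85.3
grip_force: 0.0
```

{"fn": "send_rows", "kwargs": {
  "steps": [
    [[0, 0, -0.2], [0, 0, 0]],
    [[0, 0, -0.4], [0, 0, 0]],
    [[0, 0, -0.6], [0, 0, 0]],
    [[0, 0, -0.8], [0, 0, 0]],
    [[0, 0, -1.0], [0, 0, 0]],
    [[0, 0, -1.13], [0, 0, 0]],
    [[0, 0, -1.13], [0, 0, 0]]
  ]
}}

```text
time: 8.3
tool_pos: [441.6, 174.4, -4.4]
tcp_rot: [-180.0, 0.0, 80.8]
ft_force: [0.2, -0.3, 0.2]
finger_gap: 85.4
grip_force: 0.0
```

{"fn": "send_rows", "kwargs": {
  "steps": [
    [[0, 0, 0], [0, 0, 0]],
    [[0, 0, 0], [0, 0, 0]],
    [[0, 0, 0], [0, 0, 0]],
    [[0, 0, 0], [0, 0, 0]],
    [[0, 0, 0], [0, 0, 0]],
    [[0, 0, 0], [0, 0, 0]],
    [[0, 0, 0], [0, 0, 0]]
  ],
  "fingers": 1,
  "squeeze": 50
}}

```text
time: 9.18
tool_pos: [442.2, 174.6, -3.8]
tcp_rot: [180.0, -0.0, 80.8]
ft_force: [0.1, 0.6, 2.7]
finger_gap: 14.6
grip_force: 49.3
```

Gripped (14.6 mm opening, so it is the 15 mm block). I lift and go beyond the gap to look at the jig with the wrist camera.

{"fn": "send_rows", "kwargs": {
  "steps": [
    [[0, 0, 0.5], [0, 0, 0]],
    [[0, 0, 1.5], [0, 0, 0]],
    [[0, 0, 2.7], [0, 0, 0]],
    [[0, 0, 3.67], [0, 0, 0]],
    [[0.3, -1.2, 3.67], [0, 0, 0]],
    [[0.7, -2.6, 3.67], [0, 0, 0.03]],
    [[1.1, -4.1, 3.67], [0, 0, 0.068]],
    [[1.5, -5.6, 3.67], [0, 0, 0.068]],
    [[1.9, -7.1, 3.67], [0, 0, 0.068]],
    [[2.3, -8.6, 3.67], [0, 0, 0.068]]
  ]
}}

```text
time: 10.42
tool_pos: [511.1, -85.0, 106.9]
tcp_rot: [180.0, -0.0, 84.7]
ft_force: [1.0, -0.0, -0.1]
finger_gap: 14.1
grip_force: 48.9
```

{"fn": "send_rows", "kwargs": {
  "steps": [
    [[0.4, -1.4, 0], [0, 0, 0]],
    [[0.8, -2.7, 0], [0, 0, 0]],
    [[1.1, -3.6, 0], [0, 0, 0]],
    [[1.13, -3.88, 0], [0, 0, 0]],
    [[1.13, -3.88, 0], [0, 0, 0]],
    [[1.13, -3.88, 0], [0, 0, 0]],
    [[1.13, -3.88, 0], [0, 0, 0]]
  ]
}}

```text
time: 11.3
tool_pos: [544.7, -198.9, 106.2]
tcp_rot: [-180.0, -0.0, 84.7]
ft_force: [0.0, 0.6, -0.6]
finger_gap: 14.6
grip_force: 48.9
```

```bash
python3 - <<'E'
from h import *
w=snapshot("wrist");s=sense();print(s["time"],s["tool_pos"],s["tcp_rot"],s["finger_gap"],s["ft_force"])
cv2.imwrite("pics/w2.png",w["img"][:,:,::-1]);np.savez("w2.npz",pose=w["pose"],K=w["K"])
for n in("pad","stop","tile_center"):
    print(n,[(round(q["confidence"],2),np.round(np.array(q["at"])*[640,480],1).tolist()) for q in finder.pinpoint(n,"wrist")[:2]])
im=w["img"][:,:,::-1].copy()
a=np.radians(-5.3);M=np.array([[np.cos(a),-np.sin(a)],[np.sin(a),np.cos(a)]])
def pl(x0,x1,y0,y1,z,col):
    q=np.array([[x0,y0],[x1,y0],[x1,y1],[x0,y1]])@M.T+[525.7,-153.3]
    cv2.polylines(im,[proj(w,np.c_[q,[z]*4]).round().astype(int)],True,col,1)
pl(66,80,-100,100,30,(0,0,255));pl(-85,85,-100,100,10,(0,255,0));pl(60,66,25,75,29,(0,255,255));pl(45,66,-75,-25,29,(255,0,255))
cv2.imwrite("pics/w2o.png",im)
E
```

```text
11.35 [ 544.78202636 -198.99319908  106.20055316] [-1.79997128e+02 -5.70902806e-03  8.47339790e+01] 14.138440462362553 [-0.57318841 -0.03097411 -0.97882291]
pad [(0.87, [391.6, 85.1])]
stop [(0.93, [386.5, 234.5])]
tile_center [(0.61, [268.8, 166.8])]
```

View pics/w2o.png

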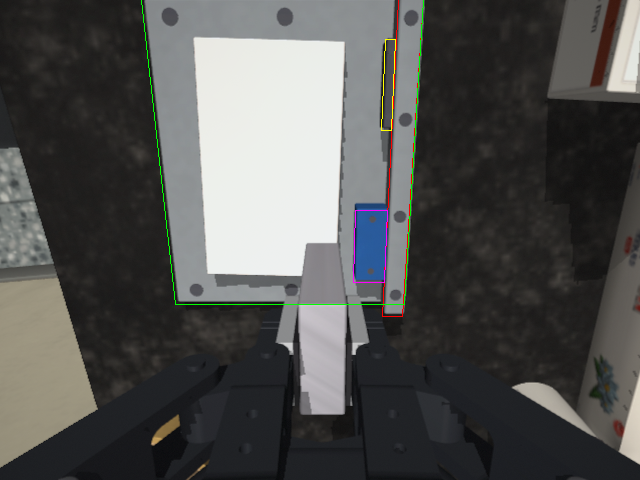

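The overlay fits the jig, pad (388,85) and stop (371,245) to about 1–2 px. I now measure the tile's far edge and where the held block sits.

```bash
python3 - <<'E'
from h import *
w=dict(np.load("w2.npz"))
a=np.radians(-5.3);M=np.array([[np.cos(a),-np.sin(a)],[np.sin(a),np.cos(a)]])
J=lambda uv,z:((onz(w,uv,z)[:2]-[525.7,-153.3])@M).round(1)
for n,uv,z in[("tile far+y",(345,42),22),("near+y",(194,38),22),("near-y",(207,273),22),("stop near",(355,211),29),("stop near",(355,282),29),("pad near -y",(382,130),29),("fence near -y",(383,316),30),("fence far -y",(404,316),30)]:print(n,J(uv,z))
print("block bottom +y",onz(w,(307,243),110.2),onz(w,(337,243),110.2))
print(np.array([48,50])@M.T+[525.7,-153.3])
E
```

```text
tile far+y [37.6 74.7]
near+y [-51.4  76.9]
near-y [-55.9 -71.1]
stop near [ 45.3 -25.6]
stop near [ 46.4 -74.9]
pad near -y [60.6 24.8]
fence near -y [  66.4 -100. ]
fence far -y [  81.1 -100. ]
block bottom +y [ 540.83115786 -177.38911477  110.2       ] [ 554.31066324 -178.64388063  110.2       ]
[ 578.11331489 -107.94755329]
```

{"fn": "send_rows", "kwargs": {
  "steps": [
    [[0.3, 0.8, 0], [0, 0, 0]],
    [[0.7, 2.0, 0], [0, 0, 0]],
    [[1.12, 3.03, 0], [0, 0, 0]],
    [[1.12, 3.03, -0.3], [0, 0, 0]],
    [[1.12, 3.03, -0.7], [0, 0, 0]],
    [[1.12, 3.03, -1.2], [0, 0, 0]],
    [[1.12, 3.03, -1.7], [0, 0, 0]],
    [[1.12, 3.03, -2.0], [0, 0, 0]],
    [[1.12, 3.03, -2.1], [0, 0, 0]],
    [[1.12, 3.03, -2.1], [0, 0, 0]]
  ]
}}

```text
time: 12.75
tool_pos: [578.5, -109.1, 43.1]
tcp_rot: [180.0, -0.0, 84.7]
ft_force: [0.8, 0.5, -0.8]
finger_gap: 14.2
grip_force: 48.9
```

```bash
python3 - <<'E'
from h import *
d=snapshot("side");t=snapshot("top");w=snapshot("wrist");s=sense();print(s["time"],s["tool_pos"],s["tcp_rot"],s["ft_force"])
f=lambda i,k:cv2.resize(i,None,fx=k,fy=k,interpolation=cv2.INTER_CUBIC)
for S in(d,):
    a=np.radians(-5.3);M=np.array([[np.cos(a),-np.sin(a)],[np.sin(a),np.cos(a)]])
    im=S["img"]=S["img"].copy()
    q=np.array([[41.3,30],[56.3,30],[56.3,70],[41.3,70]])@M.T+[525.7,-153.3]
    cv2.polylines(im,[proj(S,np.c_[q,[10]*4]).round().astype(int)],True,(0,255,0),1)
cv2.imwrite("pics/g.png",np.hstack([f(d["img"][200:330,350:480],3),f(w["img"][60:320,160:420],1.5)])[:,:,::-1])
E
```

```text
12.9 [ 579.0118481  -109.11355735   43.82582223] [1.79930538e+02 1.26359010e-02 8.46753905e+01] [ 0.05349877  0.27142459 -1.45011113]
```

View pics/g.png

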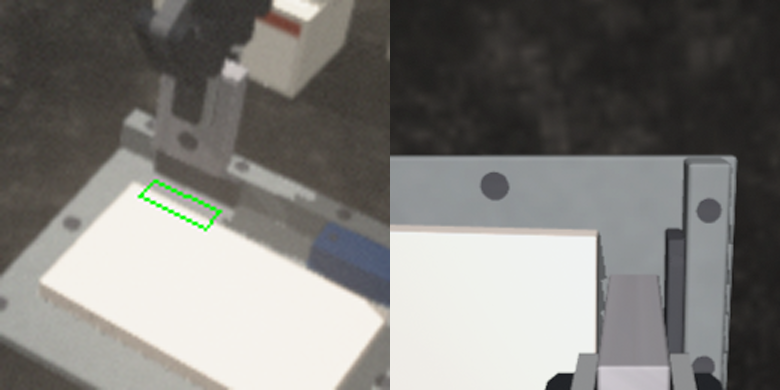

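The block sits centred over the gap (wrist crop: tile edge 600, block 608–660, pad 667). I lower it.

{"fn": "send_rows", "kwargs": {
  "steps": [
    [[0, 0, -0.2], [0, 0, 0]],
    [[0, 0, -0.45], [0, 0, 0]],
    [[0, 0, -0.7], [0, 0, 0]],
    [[0, 0, -0.9], [0, 0, 0]],
    [[0, 0, -1.05], [0, 0, 0]],
    [[0, 0, -1.12], [0, 0, 0]],
    [[0, 0, -1.16], [0, 0, 0]],
    [[0, 0, -1.16], [0, 0, 0]]
  ]
}}

```text
time: 13.9
tool_pos: [578.5, -109.0, 8.4]
tcp_rot: [180.0, 0.0, 84.7]
ft_force: [-0.4, -0.1, -1.4]
finger_gap: 14.5
grip_force: 48.9
```

{"fn": "send_rows", "kwargs": {
  "steps": [
    [[0, 0, -0.03], [0, 0, 0]],
    [[0, 0, -0.06], [0, 0, 0]],
    [[0, 0, -0.08], [0, 0, 0]],
    [[0, 0, -0.08], [0, 0, 0]]
  ]
}}

```text
time: 14.4
tool_pos: [578.6, -109.0, 6.2]
tcp_rot: [180.0, 0.0, 84.7]
ft_force: [-1.5, -0.7, 3.7]
finger_gap: 14.3
grip_force: 49.4
```

Touchdown at the expected height. I release and rise.

{"fn": "send_rows", "kwargs": {
  "steps": [
    [[0, 0, 0], [0, 0, 0]],
    [[0, 0, 0], [0, 0, 0]],
    [[0, 0, 0], [0, 0, 0]],
    [[0, 0, 0], [0, 0, 0]],
    [[0, 0, 0], [0, 0, 0]],
    [[0, 0, 0], [0, 0, 0]],
    [[0, 0, 0.5], [0, 0, 0]],
    [[0, 0, 1.5], [0, 0, 0]],
    [[0, 0, 2.7], [0, 0, 0]],
    [[0, 0, 3.2], [0, 0, 0]]
  ],
  "fingers": 0
}}

```text
time: 15.65
tool_pos: [580.3, -109.5, 105.7]
tcp_rot: [179.7, 0.1, 84.7]
ft_force: [-0.0, -0.0, -0.4]
finger_gap: 85.1
grip_force: 0.0
```

{"fn": "send_rows", "kwargs": {
  "steps": [
    [[-1.0, -0.3, 0], [0, 0, 0]],
    [[-2.2, -0.6, 0], [0, 0, 0]],
    [[-3.4, -1.0, 0], [0, 0, 0]],
    [[-4.25, -1.2, 0], [0, 0, 0]],
    [[-4.25, -1.2, -1.0], [0, 0, 0]],
    [[-4.25, -1.2, -2.0], [0, 0, 0]],
    [[-4.25, -1.2, -3.0], [0, 0, 0]],
    [[-4.25, -1.2, -3.6], [0, 0, 0]],
    [[-4.25, -1.2, -3.7], [0, 0, 0]],
    [[-4.25, -1.2, -3.7], [0, 0, 0]]
  ],
  "fingers": 1,
  "squeeze": 20
}}

```text
time: 16.9
tool_pos: [451.1, -145.1, -8.7]
tcp_rot: [180.0, 0.0, 84.7]
ft_force: [0.1, 0.5, 0.4]
finger_gap: -0.2
grip_force: 0.0
```

```bash
python3 - <<'E'
from h import *
d=snapshot("side");s=sense();print(s["time"],s["tool_pos"],s["tcp_rot"],s["ft_force"],s["finger_gap"])
w=snapshot("wrist")
f=lambda i,k:cv2.resize(i,None,fx=k,fy=k,interpolation=cv2.INTER_CUBIC)
cv2.imwrite("pics/k.png",np.hstack([f(d["img"][210:350,340:500],2.8)[:390],f(w["img"][60:450,180:520],1)])[:,:,::-1])
E
```

```text
16.95 [ 451.58501622 -145.26671539   -8.22415773] [1.79934363e+02 2.31899817e-02 8.46723375e+01] [1.34777348 1.03068973 0.75696902] -0.17680888745637977
```

View pics/k.png

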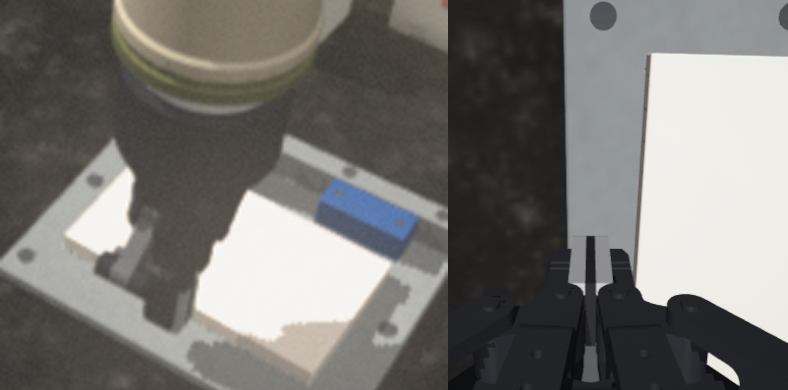

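The fingers stand beside the tile's near edge (wrist crop: tips at (590,240), tile edge at 638). I lower the tips slowly to feel for the plate.

{"fn": "send_rows", "kwargs": {
  "steps": [
    [[0, 0, -0.2], [0, 0, 0]],
    [[0, 0, -0.35], [0, 0, 0]],
    [[0, 0, -0.45], [0, 0, 0]],
    [[0, 0, -0.5], [0, 0, 0]],
    [[0, 0, -0.5], [0, 0, 0]]
  ]
}}

```text
time: 17.62
tool_pos: [450.8, -144.9, -24.3]
tcp_rot: [-180.0, -0.0, 84.7]
ft_force: [-0.0, 1.4, -0.3]
finger_gap: -0.0
grip_force: 0.0
```

{"fn": "send_rows", "kwargs": {
  "steps": [
    [[0, 0, -0.03], [0, 0, 0]],
    [[0, 0, -0.06], [0, 0, 0]],
    [[0, 0, -0.06], [0, 0, 0]]
  ]
}}

```text
time: 18.0
tool_pos: [450.9, -145.0, -25.9]
tcp_rot: [-180.0, -0.0, 84.7]
ft_force: [-0.1, -0.3, 0.2]
finger_gap: 0.1
grip_force: 0.0
```

{"fn": "send_rows", "kwargs": {
  "steps": [
    [[0, 0, -0.03], [0, 0, 0]],
    [[0, 0, -0.06], [0, 0, 0]],
    [[0, 0, -0.06], [0, 0, 0]]
  ]
}}

```text
time: 18.38
tool_pos: [451.1, -145.1, -26.7]
tcp_rot: [-180.0, 0.0, 84.7]
ft_force: [-5.7, 3.0, 12.9]
finger_gap: 0.3
grip_force: 6.4
```

Plate felt at TCP z ≈ −26.3. I rise 5 mm and advance.

{"fn": "send_rows", "kwargs": {
  "steps": [
    [[0, 0, 0.1], [0, 0, 0]],
    [[0, 0, 0.16], [0, 0, 0]],
    [[0.07, -0.006, 0.16], [0, 0, 0]],
    [[0.14, -0.013, 0.16], [0, 0, 0]],
    [[0.21, -0.02, 0.16], [0, 0, 0]],
    [[0.28, -0.026, 0.16], [0, 0, 0]],
    [[0.28, -0.026, 0.16], [0, 0, 0]]
  ]
}}

```text
time: 19.25
tool_pos: [459.3, -145.7, -23.1]
tcp_rot: [-180.0, -0.0, 84.7]
ft_force: [-0.6, 0.4, -0.4]
finger_gap: 0.1
grip_force: 0.2
```

{"fn": "send_rows", "kwargs": {
  "steps": [
    [[0.05, -0.005, 0], [0, 0, 0]],
    [[0.1, -0.009, 0], [0, 0, 0]],
    [[0.15, -0.014, 0], [0, 0, 0]],
    [[0.2, -0.019, 0], [0, 0, 0]],
    [[0.2, -0.019, 0], [0, 0, 0]]
  ]
}}

```text
time: 19.88
tool_pos: [465.5, -146.4, -22.9]
tcp_rot: [180.0, -0.0, 84.7]
ft_force: [-0.8, -0.2, -0.5]
finger_gap: -0.0
grip_force: 0.5
```

{"fn": "send_rows", "kwargs": {
  "steps": [
    [[0.05, -0.005, 0], [0, 0, 0]],
    [[0.1, -0.009, 0], [0, 0, 0]],
    [[0.15, -0.014, 0], [0, 0, 0]],
    [[0.15, -0.014, 0], [0, 0, 0]]
  ]
}}

```text
time: 20.38
tool_pos: [469.0, -146.8, -23.1]
tcp_rot: [-179.9, 0.0, 84.7]
ft_force: [-5.8, -0.8, 3.2]
finger_gap: 0.0
grip_force: 3.3
```

{"fn": "send_rows", "kwargs": {
  "steps": [
    [[0.05, -0.005, 0], [0, 0, 0]],
    [[0.1, -0.009, 0], [0, 0, 0]],
    [[0.1, -0.009, 0], [0, 0, 0]]
  ]
}}

```text
time: 20.75
tool_pos: [469.5, -147.0, -23.4]
tcp_rot: [-179.6, 0.0, 84.7]
ft_force: [-18.5, -1.2, 14.4]
finger_gap: -0.0
grip_force: 11.2
```

The upward 14 N suggests the finger's rounded tip is riding on the tile edge. I back off, lower slightly and look.

{"fn": "send_rows", "kwargs": {
  "steps": [
    [[-0.1, 0.009, 0], [0, 0, 0]],
    [[-0.25, 0.022, 0], [0, 0, 0]],
    [[-0.3, 0.027, 0], [0, 0, 0]],
    [[-0.3, 0.027, -0.07], [0, 0, 0]],
    [[-0.3, 0.027, -0.07], [0, 0, 0]]
  ]
}}

```text
time: 21.38
tool_pos: [463.9, -146.1, -25.1]
tcp_rot: [180.0, -0.0, 84.7]
ft_force: [0.3, 0.7, -0.5]
finger_gap: 0.3
grip_force: 0.0
```

```bash
python3 - <<'E'
from h import *
w=snapshot("wrist");s=sense();print(s["time"],s["tool_pos"],s["tcp_rot"],s["ft_force"])
cv2.imwrite("pics/w3.png",w["img"][:,:,::-1])
d=snapshot("side");cv2.imwrite("pics/s3.png",d["img"][:,:,::-1])
m=finder.trace("test_tile","wrist")
im=w["img"].copy()
a=np.radians(-5.3);M=np.array([[np.cos(a),-np.sin(a)],[np.sin(a),np.cos(a)]])
J=lambda uv,z:((onz(w,uv,z)[:2]-[525.7,-153.3])@M).round(1)
k=m[0]["mask"];print(m[0]["confidence"])
for r in range(0,480,25):
    c=np.where(k[r])[0]
    if len(c):print(r,c.min(),c.max(),J((c.min(),r),22),J((c.max(),r),22))
f=lambda i,k:cv2.resize(i,None,fx=k,fy=k,interpolation=cv2.INTER_CUBIC)
cv2.imwrite("pics/m.png",np.hstack([f(w["img"][40:440,180:580],1),f(d["img"][230:370,340:480],2.86)[:400,:400]])[:,:,::-1])
E
```

```text
21.425 [ 463.89048875 -146.13282316  -25.11590567] [-1.79997133e+02 -4.41046516e-03  8.46761526e+01] [-0.46000336 -0.4269745  -0.09674482]
0.79
125 373 639 [-45.3  74. ] [37.8 73.9]
150 372 639 [-45.3  66.4] [39.5 66.3]
175 372 639 [-45.   58.5] [41.3 58.4]
200 371 639 [-45.1  50.3] [43.1 50.2]
225 369 639 [-45.5  41.8] [45.  41.7]
250 369 634 [-45.2  33. ] [45.3 32.9]
275 369 628 [-44.9  23.9] [45.2 23.7]
300 368 621 [-45.   14.4] [44.8 14.2]
325 367 615 [-45.    4.5] [44.7  4.4]
350 371 610 [-43.2  -5.8] [45.  -5.9]
375 468 604 [ -6.3 -16.5] [ 44.9 -16.6]
400 515 599 [ 12.9 -27.7] [ 45.2 -27.7]
425 442 592 [-14.2 -39.3] [ 44.7 -39.3]
```

View pics/m.png

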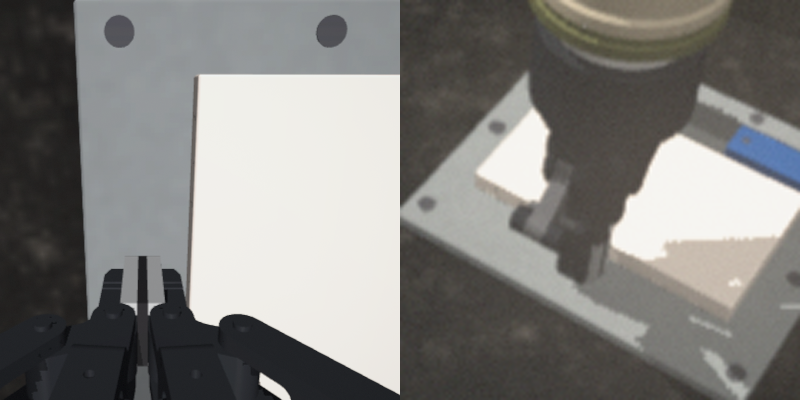

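The tile is already seated and square (near edge at jig x −45.0, far edge +45.0 along its whole length), so the 18 N was the stop bearing. I press again gently.

{"fn": "send_rows", "kwargs": {
  "steps": [
    [[0.06, -0.006, 0], [0, 0, 0]],
    [[0.12, -0.011, 0], [0, 0, 0]],
    [[0.16, -0.015, 0], [0, 0, 0]],
    [[0.16, -0.015, 0], [0, 0, 0]],
    [[0.16, -0.015, 0], [0, 0, 0]]
  ]
}}

```text
time: 22.15
tool_pos: [468.3, -146.6, -25.1]
tcp_rot: [-180.0, -0.0, 84.7]
ft_force: [-3.3, 0.3, 1.5]
finger_gap: -0.1
grip_force: 1.9
```

{"fn": "send_rows", "kwargs": {
  "steps": [
    [[0.015, -0.001, 0], [0, 0, 0]],
    [[0.025, -0.002, 0], [0, 0, 0]],
    [[0.025, -0.002, 0], [0, 0, 0]],
    [[0.025, -0.002, 0], [0, 0, 0]],
    [[0.025, -0.002, 0], [0, 0, 0]],
    [[0.025, -0.002, 0], [0, 0, 0]]
  ]
}}

```text
time: 22.9
tool_pos: [468.5, -146.6, -25.2]
tcp_rot: [-179.9, -0.0, 84.7]
ft_force: [-6.4, -0.5, 5.4]
finger_gap: -0.1
grip_force: 4.0
```

{"fn": "send_rows", "kwargs": {
  "steps": [
    [[0.015, -0.001, 0], [0, 0, 0]],
    [[0.015, -0.001, 0], [0, 0, 0]],
    [[0.015, -0.001, 0], [0, 0, 0]],
    [[0.015, -0.001, 0], [0, 0, 0]],
    [[0.015, -0.001, 0], [0, 0, 0]],
    [[0.015, -0.001, 0], [0, 0, 0]]
  ]
}}

```text
time: 23.65
tool_pos: [468.5, -146.7, -25.2]
tcp_rot: [-179.9, -0.0, 84.7]
ft_force: [-9.4, -0.6, 6.7]
finger_gap: 0.3
grip_force: 5.2
```

```bash
python3 - <<'E'
from h import *
a=np.radians(-5.3);M=np.array([[np.cos(a),-np.sin(a)],[np.sin(a),np.cos(a)]])
J=lambda w,uv,z:((onz(w,uv,z)[:2]-[525.7,-153.3])@M).round(1)
for c in("top","wrist"):
    w=snapshot(c)
    for r in finder.trace("block15_center",c)[:3]:
        b=np.array(r["box"])*[640,480,640,480];k=r["mask"].astype(np.uint8)
        rc=cv2.minAreaRect(cv2.findNonZero(k));print(c,round(r["confidence"],2),b.round(),[J(w,p,75).tolist() for p in cv2.boxPoints(rc)])
    if c=="wrist":
        k=finder.trace("test_tile",c)[0]["mask"]
        for r in range(140,340,40):
            q=np.where(k[r])[0];print(J(w,(q.min(),r),22),J(w,(q.max(),r),22))
s=sense();print(s["time"],s["ft_force"],s["tool_pos"])
E
```

```text
wrist 0.97 [618. 173.  22.  84.] [[1.2, 65.5], [4.7, 65.5], [8.7, 47.8], [5.0, 47.8]]
[-44.4  69.4] [43.4 69.3]
[-44.4  56.8] [45.2 56.7]
[-44.8  43.5] [44.8 43.4]
[-44.4  29.3] [45.1 29.3]
[-44.8  14.3] [45.1 14.3]
23.9 [-7.64556857 -0.29367531  5.99489118] [ 468.54598443 -146.62838457  -25.24498708]
```

```bash
python3 - <<'E'
from h import *
a=np.radians(-5.3);M=np.array([[np.cos(a),-np.sin(a)],[np.sin(a),np.cos(a)]])
w=snapshot("wrist");k=finder.trace("block15_center","wrist")[0]["mask"]
for r in range(165,265,8):
    q=np.where(k[r])[0];print(r,(q.min(),q.max()) if len(q) else 0)
W=lambda x,y,z:np.r_[M@[x,y]+[525.7,-153.3],z]
for y in(70,30):
    print(y,proj(w,[W(45,y,z) for z in(22,30,40,75)]).round().tolist())
d=snapshot("side");t=snapshot("top")
for c,s in(("side",d),("top",t)):
    print(c,[(round(q["confidence"],2),(np.array(q["box"])*[640,480,640,480]).round().tolist()) for q in finder.find_in("block15_center",c)[:3]],proj(s,[W(52.5,50,42.5),W(52.5,50,75)]).round().tolist())
g=cv2.cvtColor(w["img"],cv2.COLOR_RGB2GRAY)
print(g[120:280:6,600:640:3])
E
```

```text
165 0
173 (np.int64(639), np.int64(639))
181 (np.int64(637), np.int64(639))
189 (np.int64(635), np.int64(639))
197 (np.int64(634), np.int64(639))
205 (np.int64(631), np.int64(639))
213 (np.int64(630), np.int64(639))
221 (np.int64(628), np.int64(639))
229 (np.int64(626), np.int64(639))
237 (np.int64(624), np.int64(639))
245 (np.int64(622), np.int64(639))
253 (np.int64(623), np.int64(639))
261 0
70 [[645.0, 138.0], [665.0, 139.0], [695.0, 140.0], [858.0, 149.0]]
30 [[618.0, 258.0], [635.0, 266.0], [660.0, 278.0], [788.0, 337.0]]
side [] [[413.0, 252.0], [415.0, 237.0]]
top [(0.67, [374.0, 199.0, 25.0, 16.0]), (0.23, [163.0, 252.0, 32.0, 18.0])] [[387.0, 207.0], [390.0, 203.0]]
[[232 232 232 232 232 231 232 231 231 231 231 231 231 230]
 [232 232 232 232 232 232 232 232 231 231 231 231 231 230]
 [232 233 233 232 232 232 232 232 231 231 231 231 231 231]
 [233 233 233 232 232 232 232 232 232 231 232 231 231 231]
 [233 233 233 233 232 232 232 232 232 232 231 231 231 231]
 [234 233 233 233 232 233 233 233 232 232 232 231 231 231]
 [233 233 233 233 233 233 232 232 232 232 232 232 232 232]
 [2
[... 477 characters left out ...]
4 234 234 234 233 233 233 233 233  51  29  29  29]
 [234 234 234 234 234 234 233 233 233 133  51  56  60  37]
 [234 234 234 234 234 234 233 233 233  60  51  51  60  62]
 [234 234 234 234 233 233 234 233 221  52  52  58  62  62]
 [234 234 234 234 234 233 234 233 112  64  65  64  64  63]
 [234 234 234 234 234 234 234 227  61  61  60  62  62  63]
 [234 234 234 234 233 233 233 154  63  63  62  61  62  61]
 [234 234 234 234 234 234 231  71  61  61  61  62  62  63]
 [234 234 234 234 233 234 179  91  91  90  90  80  65  61]
 [234 234 234 234 234 233  91  91  90  91  90  89  89  89]
 [234 234 234 234 233 203  90  90  90  90  89  89  89  88]
 [234 234 234 234 234  98  89  89  89  89  89  89  88  88]]
```

The block's −y end is at row 257 (258 predicted), the tile is flush and square, and the press is about 9 N. Handing in.

```bash
python3 -c "
from bench import order,sense
print(sense()['ft_force']);print(order.hand_in())"
```

```text
[-9.1073987  -0.09207333  5.83956323]
the job is handed in; nothing more can be done
None
```

I handed the job in with the 15 mm spacer standing upright and released in front of the pad, and the tile square and flush against the stop and spacer under about 9 N; no verdict came back, and my first grasp missed (the fingertips sit about 37 mm behind the reported TCP) without disturbing any block.

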